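Load the paint crate and hold its sprung keeper shut

TASK

Stand the red and the blue paint tin upright in the two empty cells of the plywood crate, one tin per cell (either way round), let go of them and leave the green tin in its cell. Then swing the crate's yellow sprung keeper arm (the black knob is its handle) over the tins, all the way to its stop, and finish while still holding it there against its spring, so that a colleague can put in the locking pin. Leave the plaster head, the tape roll and the brush glass where they are.

Things in the scene. Friction and masses are not known exactly. Their poses are not given: they have to be found in the camera images.
- crate: open plywood crate fixed to the bench, 85 mm (its x) by 240 mm (its y) by 40 mm high, walls, floor and dividers 5 mm thick; origin under its centre on the bench, z up. Three cells in a row along its y, each 75 mm (x) by 73 mm (y) inside and 35 mm deep. At its +y end a dark steel pivot post (24 mm thick, 100 mm high) carries the keeper arm; at its -y end a red stop post (12 by 8 mm, top 118 mm above the bench) stands at crate x = -19 mm, y = -124 mm
- cell_pivot (a point): centre of the inner floor (5 mm above the bench) of the cell next to the pivot post; the green tin stands in it from the start
- cell_middle (a point): centre of the inner floor (5 mm above the bench) of the middle cell, empty at the start, 78 mm from its neighbours
- cell_far (a point): centre of the inner floor (5 mm above the bench) of the cell farthest from the pivot post, empty at the start
- tin_red_mid (a point): paint tin with a red body and lid, pale label band and steel rims, an upright cylinder of 52 mm diameter and 85 mm height, about 0.2 kg; the point is its centre, half-way up (42.5 mm above its foot), z along its axis. Stands loose on the bench at the start
- tin_blue_mid (a point): paint tin with a blue body and lid, pale label band and steel rims, an upright cylinder of 52 mm diameter and 85 mm height, about 0.2 kg; the point is its centre, half-way up (42.5 mm above its foot), z along its axis. Stands loose on the bench at the start
- tin_green_mid (a point): paint tin with a green body and lid, pale label band and steel rims, an upright cylinder of 52 mm diameter and 85 mm height, about 0.2 kg; the point is its centre, half-way up (42.5 mm above its foot), z along its axis. Stands loose in the crate's cell next to the pivot from the start; it stays there
- pivot (a point): point on the keeper's upright hinge axis, 141 mm above the bench (the height of the knob's centre), at crate x = 0, y = +140 mm
- knob (a point): centre of the black round upright knob on the keeper arm, 18 mm diameter; it stands from 111 to 165 mm above the bench, the point at 141 mm, and turns about the upright axis at pivot at a radius of 150 mm
- keeper (a joint): angle of the yellow keeper arm (bar 262 mm long, 22 wide, 103 to 113 mm above the bench, 13 mm over the tins in the crate). 0 = open, sticking out to crate +x, where its spring keeps it; grows clockwise seen from above; end stop at 1.45, arm over the row towards crate -y. The spring pulls it open with 3 N (at 0) to 8 N (at the stop) at the knob; let go, it springs open
- maquette: bystander: small plaster head on a round foot, 72 mm wide, 132 mm high; origin under its centre
- tape: bystander: roll of yellow tape lying flat, 90 mm diameter, 24 mm high; origin under its centre
- brush_pot: bystander: glass with brushes, 72 mm diameter, glass 85 mm and brushes about 160 mm high; origin under its centre
There are look-alikes about, which are no part of the job. What is meant by the part that bears tin_red_mid is not pink or purple, and is the larger of those in its own colour.

How it is judged (in metres and radians):
On the way, in this order (a step that is already met when the one before it is completed fails the run):
1. the red and blue tins stand upright in the two empty cells, one in each, released; the green tin in its own ((((horizontal distance between tin_red_mid and cell_middle below 0.02 m and z of tin_red_mid in the frame of cell_middle between 0.038 and 0.047 m and angle between tin_red_mid's own z axis and vertical below 0.1 rad) and (horizontal distance between tin_blue_mid and cell_far below 0.02 m and z of tin_blue_mid in the frame of cell_far between 0.038 and 0.047 m and angle between tin_blue_mid's own z axis and vertical below 0.1 rad)) or ((horizontal distance between tin_red_mid and cell_far below 0.02 m and z of tin_red_mid in the frame of cell_far between 0.038 and 0.047 m and angle between tin_red_mid's own z axis and vertical below 0.1 rad) and (horizontal distance between tin_blue_mid and cell_middle below 0.02 m and z of tin_blue_mid in the frame of cell_middle between 0.038 and 0.047 m and angle between tin_blue_mid's own z axis and vertical below 0.1 rad))) and horizontal distance between tin_green_mid and cell_pivot below 0.02 m and z of tin_green_mid in the frame of cell_pivot between 0.038 and 0.047 m and angle between tin_green_mid's own z axis and vertical below 0.1 rad and contact force between each of tin_red, tin_blue, tin_green and the fingers below 0.1 N), for 0.2 s.
2. the keeper arm is held by the gripper at its stop (value of joint keeper above 1.38 rad and contact force between keeper and the fingers above 1 N), for 0.2 s.
At the end, for the whole second after the job is handed in: Red and blue tin in the middle and far cell (either way), green next to the pivot: upright (0.1 rad), on the floor, within 20 mm of the cell's centre, not touched by the fingers; keeper still, above 1.38 rad (stop 1.45), held there by the fingers alone (over 1 N) (all of step 1 and all of step 2 and velocity of joint keeper between -0.1 and 0.1 rad/s and contact force between keeper and tin_red below 0.1 N and contact force between keeper and tin_blue below 0.1 N and contact force between keeper and tin_green below 0.1 N and contact force between keeper and maquette below 0.1 N and contact force between keeper and tape below 0.1 N and contact force between keeper and brush_pot below 0.1 N); the arm keeps its last pose, push and grip.
It fails at once if a small plaster head is moved by more than 30 mm or tipped (distance of maquette from where it was at the start of the episode above 0.03 m or angle between maquette's own z axis and vertical above 0.3 rad).
It fails at once if a roll of tape is moved by more than 30 mm or tipped (distance of tape from where it was at the start of the episode above 0.03 m or angle between tape's own z axis and vertical above 0.3 rad).
It fails at once if a glass of brushes is moved by more than 30 mm or tipped (distance of brush_pot from where it was at the start of the episode above 0.03 m or angle between brush_pot's own z axis and vertical above 0.3 rad).
It fails at once if the green tin is taken out of its cell or tipped (horizontal distance between tin_green_mid and cell_pivot above 0.03 m or z of tin_green_mid in the frame of cell_pivot above 0.06 m or angle between tin_green_mid's own z axis and vertical above 0.4 rad).
It also fails if it takes over 72 s, if anything falls off the work surface, if the arm or the gripper's body presses on something with over 40 N, if the wrist force passes 120 N, or if a joint passes its speed limit or range.

ROBOT

A 7-joint arm with a two-finger parallel gripper is mounted at the origin on the work surface. World frame = base frame: x ahead of the robot, y to its left, z up, the work surface at z = 0. Lengths are in m, angles in degrees, forces in N, time in s.
With the tool pointing down it reaches from about 0.4 to 0.9 m from the base axis. Payload 5.6 kg.
Tool frame: the origin (TCP) lies midway between the tips of the shut fingers; the grasp point (between the pads) lies 19 mm behind it; z points along the fingers, x is the direction in which the jaws open and shut, and the axes are right-handed (so a half turn about z gives the same grasp; the last joint's range is limited). The gripper opens to 92 mm and grips with 3 to 60 N. Pads are 20 mm wide; open, the fingers measure 128 mm over their backs; the gripper's body (75 mm by 189 mm) begins 69 mm behind the grasp point.
Start: joints at [73.396, 26.786, -0.665, 91.828, 0.344, 61.387, -3.226], TCP at [0.159, -0.63, 0.215] pointing down, gripper open.
Joint ranges: [-144.91, 144.91], [-17.63, 115.5], [-89.93, 88.59], [15.96, 139.68], [-74.01, 254.01], [8.47, 105.57], [-167.45, 167.45]. Speed limits (degrees/s): [147.25, 147.25, 180, 180, 180, 180, 180].

INTERFACE

Orientations are given as [roll, pitch, yaw] about the fixed x, y, z axes, in that order (R = Rz(yaw) Ry(pitch) Rx(roll)).
In Python, from station import observe, viewer, job gives the robot as it stands.
- The arm moves only by the tool move_arm, never from a script. Its argument "deltas" is a list that holds one entry, the list of rows, each a list of 7 numbers: the closure, from -1 (fully open) to 1 (shut), then the shift along the tool's x, y, z in units of 50 mm (1.0 is 50 mm), then the turn, a rotation vector about the tool's x, y, z in units of 5 degrees (1.0 is 5 degrees). A call has 1 to 10 rows; each row shifts and turns the commanded pose from where the row before left it, along the tool's axes as they then stand; what a row does not reach is not made up. A row lasts 1/10 s, in which the tool goes at most 50 mm and 8.59 degrees, less where a joint would pass 70% of its speed; a pose out of reach is approached as far as the arm can. A call is refused whole if a number of a shift passes 1 or a number of a turn 1, either way. A call with a gripper value outside its range is refused whole. The fingers move at their own pace and stop on an object; "grip_force" is the grip in N (left out, the last holds). Time passes only in rows, so rows that do not move let the fingers close. It gives the time, the measured TCP pose, the force and the opening at its end, in the units of the state.
- observe(): the state, without advancing time (a new reading comes with each control period).
- viewer.read_camera(name): name is "side" or "top"; returns (picture, depth): 400x640x3 uint8, red, green, blue; 400x640 float32, m along the optical axis (not along the pixel's ray), 0 where there is no reading.
- viewer.get_calibration(name): a dict with "K" (3x3 intrinsics, pixels), "k1" (the pictures are not rectified: a ray, as slopes to the right and down, at radius r is drawn at 1 + k1 r^2 times it, then the intrinsics apply), "R" (3x3) and "t" (3): a world point X has camera coordinates R X + t. Camera axes: x right, y down, z forward; pixel columns grow to the right and rows downward; lengths in m; the calibration is good to about 2 mm. A picture is of the moment at which its call begins. get_calibration takes no time and is no camera call.
- job.finish_job(): hands the job in, once; it reports no verdict.
The state is a dict: "clock": time; "qpos": joint angles; "qvel": joint speeds; "joint_efforts": joint torques, N m; "tcp_pos": TCP position; "eef_rot": TCP orientation; "wrist_force": force on the tool from outside, world axes, zero at the start; "moment": the same for the moment, N m; "finger_gap": opening from 0.0 (shut) to 1.0 (fully open).
Only numpy, scipy, OpenCV 4.12 (cv2) and the standard library are available. Lean on these libraries where they do the work, as an engineer would, in place of code of your own. Each camera call takes 0.05 s, during which the arm holds its last target. There are 200 camera calls.

## Working session

There is one attempt and no reset: what is moved stays moved. The work goes in short steps, Python scripts to look and compute and a tool call to move; the robot and the scene stay as the last step left them, time stands still between calls to the robot, and variables do not carry over. Pictures are saved under pics/ and viewed, about 8 in all and at most 12, crops included, and the job is handed in when it is done.

Besides the shell and the picture viewer there is one more tool, called after "Request:" as a command line: name --argument value ..., lists and objects as JSON in quotes. move_arm: Moves the arm, as the interface text tells. Its arguments: {"type":"object","properties":{"deltas":{"type":"array"},"grip_force":{"type":"number"}},"required":["deltas"]}

```bash
ls; mkdir -p pics; cat > h.py <<'E'
import numpy as np, cv2
from station import observe, viewer, job
def cap(n):
    im,d=viewer.read_camera(n); c=viewer.get_calibration(n)
    K=np.array(c['K']);R=np.array(c['R']);t=np.array(c['t'])
    h,w=d.shape; u,v=np.meshgrid(np.arange(w),np.arange(h))
    p=cv2.undistortPoints(np.stack([u,v],-1).reshape(-1,1,2).astype(np.float64),K,np.array([c['k1'],0,0,0.]))
    p=p.reshape(h,w,2); P=np.dstack([p*d[...,None],d])
    W=(P-t)@R; W[d==0]=np.nan
    return im,d,W
E
python3 - <<'E'
from h import *
print(observe())
for n in('top','side'):
    im,d,W=cap(n); np.savez('/tmp/%s0.npz'%n,im=im,W=W)
    cv2.imwrite('pics/%s0.png'%n,cv2.resize(im[...,::-1],(800,500)))
    c=viewer.get_calibration(n); print(n,-np.array(c['R']).T@c['t'],c['k1'])
E
```

```text
pics
{'clock': 0.0, 'qpos': array([73.3946512 , 26.83515759, -0.66634775, 91.87998482,  0.34497136,
       61.38819964, -3.22619144]), 'qvel': array([-0.05240765,  0.10233651, -0.12250941, -0.0482731 ,  0.09185672,
        0.06628483, -0.18352925]), 'joint_efforts': array([ 3.30729381e-04, -5.20568419e+01, -1.27011049e-02, -2.43750662e+01,
       -5.66562032e-02,  1.72609440e-02,  1.32769128e-04]), 'tcp_pos': array([ 0.15860652, -0.62974785,  0.21365669]), 'eef_rot': array([ 1.79992548e+02,  1.01089549e-01, -7.58605229e+01]), 'wrist_force': array([-0.4039795 ,  0.36574871,  0.33774177]), 'moment': array([ 0.01811857,  0.01361564, -0.02591161]), 'finger_gap': 1.0007080984787677}
top [0.36698461 0.05554409 1.29619655] -0.03812026323261874
side [0.23504516 0.70290638 0.9000176 ] -0.010626669036784811
```

View pics/top0.png

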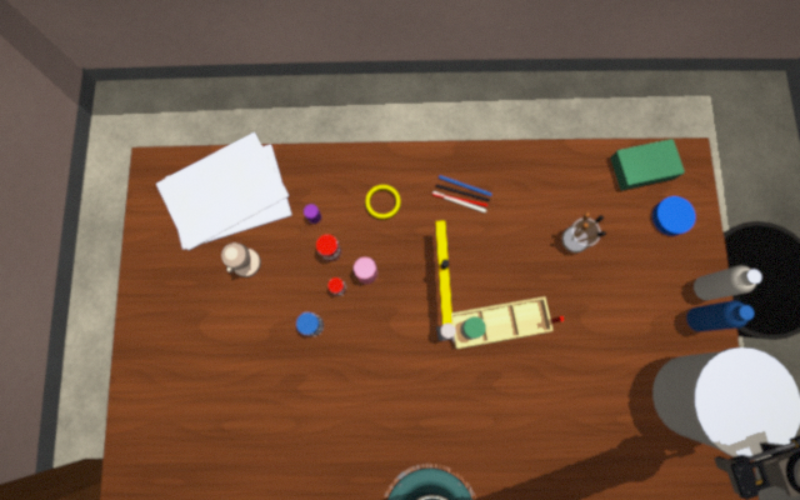

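View pics/side0.png

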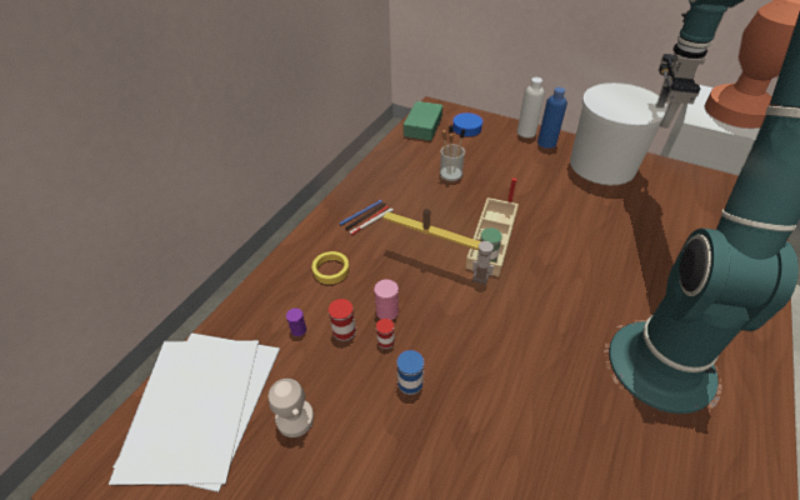

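The top view has image up = +x and left = +y. In the 800-px picture:
- Tins: large red at (327,246), blue at (309,323).
- Look-alikes: small red at (336,287), pink at (365,269).
- Crate and keeper: crate around (503,323), pivot at (447,331), knob at (445,265), stop post at (560,320).
- Bystanders: head at (240,260), tape at (383,201), glass at (576,238).

Next I measure these.

```bash
python3 - <<'E'
from h import *
z=np.load('/tmp/top0.npz'); im=z['im'];W=z['W']
def seg(name,u,v,r,zlo,zhi,im=im,W=W,pr=True):
    s=.8; u*=s;v*=s;r*=s
    H,Wd=W.shape[:2]; U,V=np.meshgrid(np.arange(Wd),np.arange(H))
    m=(abs(U-u)<r)&(abs(V-v)<r)&(W[...,2]>zlo)&(W[...,2]<zhi)
    p=W[m]; 
    c,rad=cv2.minEnclosingCircle(p[:,:2].astype(np.float32))
    print(name,m.sum(),'med',np.median(p,0).round(4),'circ',np.round(c,4),round(rad,4),'z95',np.percentile(p[:,2],95).round(4)); return p
seg('red',327,246,18,.075,.1);seg('blue',309,323,18,.075,.1);seg('smallred',336,287,14,.03,.1)
seg('pink',365,269,16,.06,.14);seg('green',473,328,18,.08,.1)
seg('tape',383,201,25,.01,.04);seg('head',240,260,25,.03,.2);seg('head foot',248,264,25,.01,.03);seg('pot',576,238,30,.03,.2)
seg('purple',311,213,15,.03,.2)
seg('knob',445,265,8,.15,.18);seg('stop',560,320,8,.1,.13);seg('pivot',447,331,10,.09,.12)
p=seg('bar',443,275,60,.095,.12)
p=seg('crate',503,323,65,.03,.05)
r=cv2.minAreaRect(p[:,:2].astype(np.float32)); print('crate rect',r, cv2.boxPoints(r))
E
```

```text
red 219 med [0.641  0.2398 0.0837] circ [0.6411 0.2408] 0.0264 z95 0.0876
blue 246 med [0.4531 0.2819 0.0841] circ [0.4531 0.2817] 0.0266 z95 0.0878
smallred 137 med [0.5451 0.2199 0.0598] circ [0.5469 0.2211] 0.0191 z95 0.065
pink 240 med [0.5832 0.1479 0.0846] circ [0.5846 0.1475] 0.0261 z95 0.0882
green 253 med [ 0.4371 -0.111   0.0893] circ [ 0.4369 -0.112 ] 0.0262 z95 0.0932
tape 253 med [0.767  0.1063 0.022 ] circ [0.7682 0.1054] 0.0455 z95 0.0261
head 399 med [0.6092 0.4503 0.1163] circ [0.6116 0.4591] 0.0351 z95 0.1299
head foot 184 med [0.6026 0.4398 0.0212] circ [0.6127 0.4533] 0.0348 z95 0.0284
pot 516 med [ 0.6618 -0.3914  0.0761] circ [ 0.662  -0.3969] 0.037 z95 0.1574
purple 117 med [0.7317 0.2826 0.056 ] circ [0.7347 0.283 ] 0.0185 z95 0.0604
knob 33 med [ 0.5795 -0.0393  0.1631] circ [ 0.5792 -0.0403] 0.0089 z95 0.1682
stop 18 med [ 0.4519 -0.3092  0.1162] circ [ 0.4519 -0.3104] 0.0069 z95 0.1195
pivot 125 med [ 0.4312 -0.0463  0.1144] circ [ 0.4323 -0.0456] 0.0193 z95 0.1178
bar 683 med [ 0.5361 -0.0411  0.1128] circ [ 0.5545 -0.0459] 0.1353 z95 0.1168
crate 468 med [ 0.4542 -0.1941  0.0385] circ [ 0.4504 -0.1857] 0.127 z95 0.0434
crate rect ((0.45103442668914795, -0.1836681216955185), (0.0853177011013031, 0.2463400810956955), 8.837907791137695) [[ 0.38995826 -0.06851458]
 [ 0.42780584 -0.31192985]
 [ 0.5121106  -0.29882166]
 [ 0.474263   -0.05540639]]
```

```bash
cat >> h.py <<'E'
def go(x,y,z,yaw=None):
    s=observe(); p=s['tcp_pos']; a=np.radians(s['eef_rot'][2]); d=np.array([x,y,z])-p; c,sn=np.cos(a),np.sin(a)
    print('t',s['clock'],'tcp',p.round(4),'rot',s['eef_rot'].round(1),'tool units',(np.array([c*d[0]+sn*d[1],sn*d[0]-c*d[1],-d[2]])/.05).round(2),
     'turn z', None if yaw is None else round(-((yaw-s['eef_rot'][2]+180)%360-180)/5,2))
E
python3 - <<'E'
from h import *
z=np.load('/tmp/top0.npz'); W=z['W']
U,V=np.meshgrid(np.arange(640),np.arange(400))
m=(U>515)&(U<640)&(V>270)&(V<370)&(W[...,2]>.05)&(W[...,2]<.5)
p=W[m]; print(np.percentile(p,[1,10,50,90,99],axis=0).round(3))
for zl in (.1,.15,.2,.25,.3):
    q=p[(p[:,2]>zl)&(p[:,2]<zl+.05)]; 
    if len(q): print(zl,len(q),q.min(0).round(3),q.max(0).round(3))
go(.641,.24,.25,-76)
E
```

```text
[[ 0.16  -0.763  0.059]
 [ 0.181 -0.728  0.131]
 [ 0.257 -0.627  0.214]
 [ 0.338 -0.559  0.218]
 [ 0.365 -0.549  0.387]]
0.1 584 [ 0.165 -0.654  0.1  ] [ 0.367 -0.551  0.15 ]
0.15 506 [ 0.159 -0.645  0.15 ] [ 0.371 -0.548  0.2  ]
0.2 5989 [ 0.147 -0.773  0.2  ] [ 0.374 -0.544  0.25 ]
0.25 39 [ 0.164 -0.688  0.25 ] [ 0.184 -0.67   0.299]
0.3 407 [ 0.164 -0.69   0.301] [ 0.206 -0.536  0.349]
t 0.1 tcp [ 0.1586 -0.6298  0.2137] rot [ 1.80e+02  1.00e-01 -7.59e+01] tool units [-14.51 -13.61  -0.73] turn z 0.03
```

A white bin with its top at z 0.217 stands beside the gripper, so I lift first and then travel.

Request:
move_arm --deltas '[[[-1,0,0,-0.7,0,0,0],[-1,0,0,-0.8,0,0,0],[-1,-0.7,-0.65,0,0,0,0],[-1,-0.7,-0.65,0,0,0,0],[-1,-0.7,-0.65,0,0,0,0],[-1,-0.7,-0.65,0,0,0,0],[-1,-0.7,-0.65,0,0,0,0],[-1,-0.7,-0.65,0,0,0,0],[-1,-0.7,-0.65,0,0,0,0],[-1,-0.7,-0.65,0,0,0,0]]]'

```text
clock: 1.1
tcp_pos: [0.3429, -0.2933, 0.2895]
eef_rot: [180.0, -0.0, -75.9]
wrist_force: [1.1, -1.2, 0.2]
finger_gap: 1.0
```

Request:
move_arm --deltas '[[[-1,-0.7,-0.65,0,0,0,0],[-1,-0.7,-0.65,0,0,0,0],[-1,-0.7,-0.65,0,0,0,0],[-1,-0.7,-0.65,0,0,0,0],[-1,-0.7,-0.65,0,0,0,0],[-1,-0.7,-0.65,0,0,0,0],[-1,-0.7,-0.65,0,0,0,0],[-1,-0.7,-0.65,0,0,0,0],[-1,-0.7,-0.65,0,0,0,0],[-1,-0.7,-0.65,0,0,0,0]]]'

```text
clock: 2.1
tcp_pos: [0.5727, 0.1249, 0.2892]
eef_rot: [180.0, -0.0, -75.9]
wrist_force: [0.7, -0.3, -0.4]
finger_gap: 1.001
```

```bash
python3 - <<'E'
from h import *
go(.641,.24,.18,-68); print(observe()['qpos'].round(1))
E
```

```text
t 2.1 tcp [0.5727 0.1249 0.2892] rot [180.   -0.  -75.9] tool units [-1.9  -1.89  2.18] turn z -1.58
[  11.2   20.9  -34.4   94.4   12.5   68.6 -102. ]
```

Request:
move_arm --deltas '[[[-1,-0.63,-0.63,0.5,0,0,0],[-1,-0.63,-0.63,0.5,0,0,0],[-1,-0.63,-0.63,0.5,0,0,0],[-1,0,0,0.5,0,0,-0.8],[-1,0,0,0,0,0,-0.8],[-1,0,0,0,0,0,0]]]'

```text
clock: 2.7
tcp_pos: [0.6385, 0.2359, 0.1892]
eef_rot: [179.8, 0.0, -67.8]
wrist_force: [-0.2, 0.8, 0.4]
finger_gap: 0.999
```

```bash
python3 - <<'E'
from h import *
go(.641,.24,.048,-68)
im,d,W=cap('side'); cv2.imwrite('pics/s1.png',cv2.resize(im[180:340,180:400,::-1],(770,560)))
E
```

```text
t 2.7 tcp [0.6385 0.2359 0.1892] rot [179.8   0.  -67.8] tool units [-0.06 -0.08  2.82] turn z 0.04
```

View pics/s1.png

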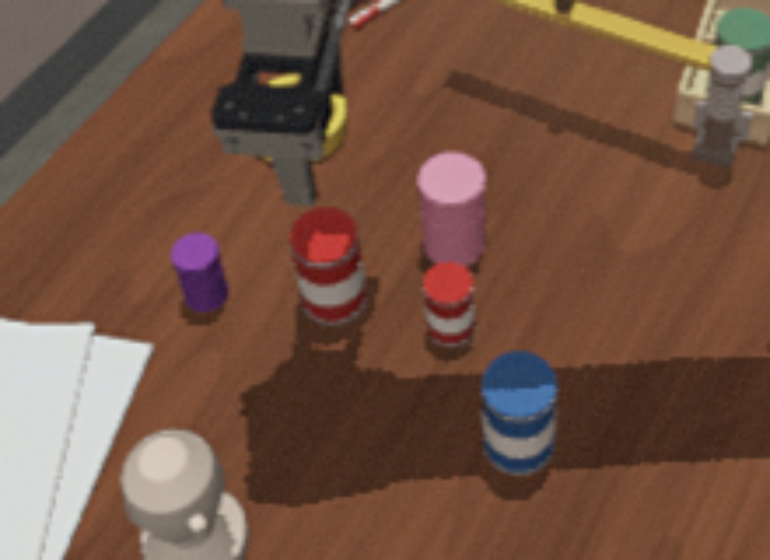

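The crop shows the open gripper at (290,120) directly above the red tin at (328,265), with nothing in the way of its fingers. I descend and grip.

Request:
move_arm --deltas '[[[-1,-0.06,-0.08,0.5,0,0,0],[-1,0,0,0.7,0,0,0],[-1,0,0,0.7,0,0,0],[-1,0,0,0.6,0,0,0],[-1,0,0,0.32,0,0,0],[-1,0,0,0,0,0,0],[1,0,0,0,0,0,0],[1,0,0,0,0,0,0],[1,0,0,0,0,0,0],[1,0,0,0,0,0,0]]]' --grip_force 25

```text
clock: 3.75
tcp_pos: [0.6425, 0.2402, 0.0514]
eef_rot: [-179.9, -0.0, -67.9]
wrist_force: [-0.4, 0.4, -1.2]
finger_gap: 0.676
```

Request:
move_arm --deltas '[[[1,0,0,0,0,0,0],[1,0,0,0,0,0,0],[1,0,0,-0.2,0,0,0],[1,0,0,-0.4,0,0,0]]]'

```text
clock: 4.15
tcp_pos: [0.6401, 0.2391, 0.0785]
eef_rot: [179.7, 0.0, -67.9]
wrist_force: [-0.2, -0.1, -3.9]
finger_gap: 0.562
```

Request:
move_arm --deltas '[[[1,0,0,-0.8,0,0,0],[1,0,0,-0.9,0,0,0],[1,0,0,-0.9,0,0,0],[1,0,0,-0.9,0,0,0],[1,0,0,-0.5,0,0,0],[1,0.5,0.44,0,0,0,0],[1,0.69,0.61,0,0,0,0],[1,0.69,0.61,0,0,0,0],[1,0.69,0.61,0,0,0,0],[1,0.69,0.61,0,0,0,0]]]'

```text
clock: 5.15
tcp_pos: [0.5685, 0.0332, 0.2801]
eef_rot: [180.0, -0.0, -67.8]
wrist_force: [1.2, 0.2, -2.4]
finger_gap: 0.561
```

Request:
move_arm --deltas '[[[1,0.69,0.61,0,0,0,0],[1,0.69,0.61,0,0,0,0],[1,0.69,0.61,0,0,0,0],[1,0.69,0.61,0,0,0,0],[1,0.69,0.61,0,0,0,0],[1,0.69,0.61,0,0,0,0],[1,0.5,0.44,0,0,0,0],[1,0,0,0,0,0,-0.8],[1,0,0,0,0,0,-1],[1,0,0,0,0,0,-1]]]'

```text
clock: 6.15
tcp_pos: [0.4668, -0.2572, 0.2801]
eef_rot: [180.0, 0.0, -53.7]
wrist_force: [0.1, -0.6, -2.6]
finger_gap: 0.558
```

Request:
move_arm --deltas '[[[1,0,0,0,0,0,-1],[1,0,0,0,0,0,-1],[1,0,0,0,0,0,-1],[1,0,0,0,0,0,-1],[1,0,0,0,0,0,-1],[1,0,0,0,0,0,-1],[1,0,0,0,0,0,-1],[1,0,0,0,0,0,-1],[1,0,0,0,0,0,-1],[1,0,0,0,0,0,-1]]]'

```text
clock: 7.15
tcp_pos: [0.467, -0.2569, 0.2802]
eef_rot: [-180.0, 0.0, -3.6]
wrist_force: [-0.0, -0.7, -4.1]
finger_gap: 0.559
```

Request:
move_arm --deltas '[[[1,0,0,0,0,0,-1],[1,0,0,0,0,0,-1],[1,0,0,0,0,0,-0.6],[1,0,0,0,0,0,0]]]'

```text
clock: 7.55
tcp_pos: [0.467, -0.257, 0.2802]
eef_rot: [-180.0, 0.0, 9.2]
wrist_force: [-0.8, -0.2, -4.3]
finger_gap: 0.563
```

```bash
python3 - <<'E'
from h import *
go(.463,-.261,.15,8.8); print(observe()['qpos'].round(1),observe()['finger_gap'])
E
```

```text
t 7.55 tcp [ 0.467  -0.257   0.2802] rot [-180.     0.     9.2] tool units [-0.09  0.07  2.6 ] turn z 0.07
[ 59.2  16.7 -40.8 101.9  11.9  65.8  23.9] 0.5632938950442032
```

Request:
move_arm --deltas '[[[1,-0.09,0.07,0.6,0,0,0],[1,0,0,0.7,0,0,0],[1,0,0,0.7,0,0,0],[1,0,0,0.7,0,0,0],[1,0,0,0.6,0,0,0],[1,0,0,0.4,0,0,0],[1,0,0,0.3,0,0,0],[1,0,0,0.2,0,0,0],[1,0,0,0,0,0,0]]]'

```text
clock: 8.45
tcp_pos: [0.4631, -0.2613, 0.0694]
eef_rot: [-179.9, 0.1, 9.1]
wrist_force: [0.3, 0.1, -2.3]
finger_gap: 0.561
```

```bash
python3 - <<'E'
from h import *
go(.463,-.261,.054,8.8); print(observe()['wrist_force'])
im,d,W=cap('side'); cv2.imwrite('pics/s2.png',cv2.resize(im[100:240,310:510,::-1],(800,560)))
E
```

```text
t 8.45 tcp [ 0.4631 -0.2613  0.0694] rot [-1.799e+02  1.000e-01  9.100e+00] tool units [-0.   -0.01  0.31] turn z 0.06
[ 0.32906785  0.13270566 -2.29481682]
```

View pics/s2.png

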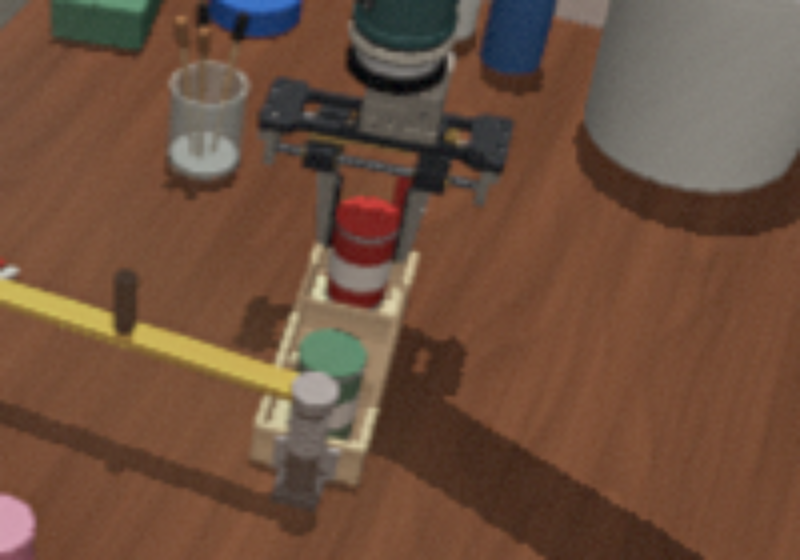

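The red tin (365,250) hangs centred between the walls of the far cell. I lower it slowly.

Request:
move_arm --deltas '[[[1,0,0,0.15,0,0,0],[1,0,0,0.1,0,0,0],[1,0,0,0.03,0,0,0],[1,0,0,0,0,0,0]]]'

```text
clock: 8.9
tcp_pos: [0.4635, -0.2615, 0.0561]
eef_rot: [-180.0, 0.0, 9.1]
wrist_force: [-0.5, -0.2, -2.9]
finger_gap: 0.56
```

Request:
move_arm --deltas '[[[1,0,0,0.04,0,0,0],[1,0,0,0.04,0,0,0],[1,0,0,0,0,0,0]]]'

```text
clock: 9.2
tcp_pos: [0.464, -0.2619, 0.0553]
eef_rot: [179.8, 0.1, 9.1]
wrist_force: [-8.6, 3.1, 24.4]
finger_gap: 0.558
```

Contact: the tin stands on the cell floor. I ease up a little, open and rise.

Request:
move_arm --deltas '[[[1,0,0,-0.06,0,0,0],[-1,0,0,0,0,0,0],[-1,0,0,0,0,0,0],[-1,0,0,0,0,0,0],[-1,0,0,0,0,0,0],[-1,0,0,-0.4,0,0,0],[-1,0,0,-0.9,0,0,0],[-1,0,0,-0.9,0,0,0],[-1,0,0,-0.9,0,0,0],[-1,0,0,-0.9,0,0,0]]]'

```text
clock: 10.2
tcp_pos: [0.4633, -0.2613, 0.2568]
eef_rot: [-180.0, 0.0, 9.2]
wrist_force: [0.5, 0.5, -0.2]
finger_gap: 0.998
```

```bash
python3 - <<'E'
from h import *
go(.453,.282,.26,8.8)
E
```

```text
t 10.2 tcp [ 0.4633 -0.2613  0.2568] rot [-180.     0.     9.2] tool units [  1.53 -10.76  -0.06] turn z 0.07
```

Request:
move_arm --deltas '[[[-1,0.1,-0.7,-0.2,0,0,0],[-1,0.13,-0.9,0,0,0,0],[-1,0.13,-0.9,0,0,0,0],[-1,0.13,-0.9,0,0,0,0],[-1,0.13,-0.9,0,0,0,0],[-1,0.13,-0.9,0,0,0,0],[-1,0.13,-0.9,0,0,0,0],[-1,0.13,-0.9,0,0,0,0],[-1,0.13,-0.9,0,0,0,0],[-1,0.13,-0.9,0,0,0,0]]]'

```text
clock: 11.2
tcp_pos: [0.4561, 0.1846, 0.2652]
eef_rot: [180.0, -0.0, 9.1]
wrist_force: [0.3, -0.4, -0.1]
finger_gap: 0.997
```

Request:
move_arm --deltas '[[[-1,0.13,-0.9,0.4,0,0,0],[-1,0.13,-0.9,0.7,0,0,0],[-1,0,-0.1,0.7,0,0,0],[-1,0,0,0,0,0,0],[-1,0,0,0,0,0,0]]]'

```text
clock: 11.7
tcp_pos: [0.4541, 0.2727, 0.1797]
eef_rot: [180.0, 0.1, 9.1]
wrist_force: [-0.3, -0.0, -0.1]
finger_gap: 0.999
```

```bash
python3 - <<'E'
from h import *
go(.453,.2818,.05,8.8)
E
```

```text
t 11.7 tcp [0.4541 0.2727 0.1797] rot [1.8e+02 1.0e-01 9.1e+00] tool units [ 0.01 -0.18  2.59] turn z 0.07
```

Request:
move_arm --deltas '[[[-1,0.01,-0.18,0.4,0,0,0],[-1,0,0,0.7,0,0,0],[-1,0,0,0.7,0,0,0],[-1,0,0,0.5,0,0,0],[-1,0,0,0.3,0,0,0],[-1,0,0,0,0,0,0],[1,0,0,0,0,0,0],[1,0,0,0,0,0,0],[1,0,0,0,0,0,0],[1,0,0,0,0,0,0]]]'

```text
clock: 12.7
tcp_pos: [0.4538, 0.2822, 0.0505]
eef_rot: [-180.0, -0.1, 9.1]
wrist_force: [0.5, 0.4, 0.4]
finger_gap: 0.677
```

Request:
move_arm --deltas '[[[1,0,0,0,0,0,0],[1,0,0,0,0,0,0],[1,0,0,-0.3,0,0,0],[1,0,0,-0.8,0,0,0],[1,0,0,-0.9,0,0,0],[1,0,0,-0.9,0,0,0],[1,0,0,-0.9,0,0,0],[1,0,0,-0.8,0,0,0],[1,0,0,0,0,0,0]]]'

```text
clock: 13.6
tcp_pos: [0.4549, 0.2843, 0.2856]
eef_rot: [-179.8, -0.5, 9.2]
wrist_force: [0.6, 0.5, -1.9]
finger_gap: 0.561
```

```bash
python3 - <<'E'
from h import *
go(.4513,-.1843,.28,8.8); print(observe()['wrist_force'])
E
```

```text
t 13.6 tcp [0.4549 0.2843 0.2856] rot [-179.8   -0.5    9.2] tool units [-1.56  9.24  0.11] turn z 0.07
[ 0.62529875  0.45270506 -1.90019986]
```

Request:
move_arm --deltas '[[[1,-0.1,0.6,0,0,0,0],[1,-0.15,0.9,0,0,0,0],[1,-0.15,0.9,0,0,0,0],[1,-0.15,0.9,0,0,0,0],[1,-0.15,0.9,0,0,0,0],[1,-0.15,0.9,0,0,0,0],[1,-0.15,0.9,0,0,0,0],[1,-0.15,0.9,0,0,0,0],[1,-0.15,0.9,0,0,0,0],[1,-0.15,0.9,0,0,0,0]]]'

```text
clock: 14.6
tcp_pos: [0.4495, -0.1605, 0.2791]
eef_rot: [-180.0, 0.1, 9.2]
wrist_force: [-0.1, 0.4, -2.4]
finger_gap: 0.561
```

Request:
move_arm --deltas '[[[1,-0.1,0.5,0.4,0,0,0],[1,0,0,0.5,0,0,0],[1,0,0,0.5,0,0,0],[1,0,0,0,0,0,0],[1,0,0,0,0,0,0]]]'

```text
clock: 15.1
tcp_pos: [0.4495, -0.1839, 0.2096]
eef_rot: [-179.9, 0.1, 9.2]
wrist_force: [0.7, 0.0, -2.6]
finger_gap: 0.557
```

```bash
python3 - <<'E'
from h import *
go(.4513,-.1843,.07,8.8); print(observe()['wrist_force'])
E
```

```text
t 15.1 tcp [ 0.4495 -0.1839  0.2096] rot [-1.799e+02  1.000e-01  9.200e+00] tool units [0.04 0.01 2.79] turn z 0.08
[ 0.72039366  0.0381966  -2.62225051]
```

Request:
move_arm --deltas '[[[1,0.04,0,0.6,0,0,0],[1,0,0,0.7,0,0,0],[1,0,0,0.7,0,0,0],[1,0,0,0.5,0,0,0],[1,0,0,0.3,0,0,0],[1,0,0,0.15,0,0,0],[1,0,0,0.1,0,0,0],[1,0,0,0,0,0,0]]]'

```text
clock: 15.9
tcp_pos: [0.4524, -0.1844, 0.0578]
eef_rot: [180.0, -0.1, 9.1]
wrist_force: [0.2, -0.2, -2.8]
finger_gap: 0.563
```

Request:
move_arm --deltas '[[[1,0,0,0.04,0,0,0],[1,0,0,0.03,0,0,0],[1,0,0,0,0,0,0]]]'

```text
clock: 16.2
tcp_pos: [0.4525, -0.1846, 0.0549]
eef_rot: [179.9, -0.1, 9.1]
wrist_force: [-2.4, 0.4, 4.9]
finger_gap: 0.562
```

Request:
move_arm --deltas '[[[1,0,0,-0.02,0,0,0],[-1,0,0,0,0,0,0],[-1,0,0,0,0,0,0],[-1,0,0,0,0,0,0],[-1,0,0,0,0,0,0],[-1,0,0,-0.4,0,0,0],[-1,0,0,-0.9,0,0,0],[-1,0,0,-0.9,0,0,0],[-1,0,0,-0.9,0,0,0],[-1,0,0,-0.9,0,0,0]]]'

```text
clock: 17.2
tcp_pos: [0.4515, -0.1839, 0.2564]
eef_rot: [-180.0, 0.0, 9.2]
wrist_force: [0.7, -1.1, -0.1]
finger_gap: 1.0
```

Request:
move_arm --deltas '[[[-1,0.6,-0.5,0,0,0,0],[-1,0.6,-0.5,0,0,0,0],[-1,0.6,-0.5,0,0,0,0],[-1,0.6,-0.5,0,0,0,0],[-1,0,0,0,0,0,0]]]'

```text
clock: 17.7
tcp_pos: [0.5566, -0.0607, 0.2549]
eef_rot: [-179.8, -0.1, 9.6]
wrist_force: [-0.1, 0.9, -0.8]
finger_gap: 1.002
```

```bash
python3 - <<'E'
from h import *
go(.579,-.04,.14,8.8)
im,d,W=cap('side'); a=cv2.resize(im[110:250,270:470,::-1],(800,560)); cv2.imwrite('pics/s3.png',a)
im,d,W=cap('top'); np.savez('/tmp/top3.npz',im=im,W=W)
hsv=cv2.cvtColor(im,cv2.COLOR_RGB2HSV)
reg=(W[...,0]>.37)&(W[...,0]<.53)&(W[...,1]>-.33)&(W[...,1]<-.06)&(W[...,2]>.083)&(W[...,2]<.1)
for n,lo,hi in(('red',0,8),('green',60,95),('blue',100,125)):
    m=reg&(hsv[...,0]>=lo)&(hsv[...,0]<=hi)&(hsv[...,1]>90); print(n,m.sum(),np.median(W[m],0).round(4) if m.sum() else '')
m=(W[...,2]>.095)&(W[...,2]<.12)&(hsv[...,0]>22)&(hsv[...,0]<34)&(hsv[...,1]>150)
p=W[m]; print('bar',m.sum(),p.min(0),p.max(0),cv2.fitLine(p[:,:2].astype(np.float32),cv2.DIST_HUBER,0,.01,.01).ravel())
E
```

```text
t 17.7 tcp [ 0.5566 -0.0607  0.2549] rot [-1.798e+02 -1.000e-01  9.600e+00] tool units [ 0.51 -0.33  2.3 ] turn z 0.15
red 0 
green 206 [ 0.4346 -0.1109  0.0895]
blue 0 
bar 426 [ 0.4459565  -0.05647454  0.10307782] [ 0.68846984 -0.02544411  0.11907963] [ 0.99725866  0.07399397  0.57818174 -0.04106033]
```

View pics/s3.png

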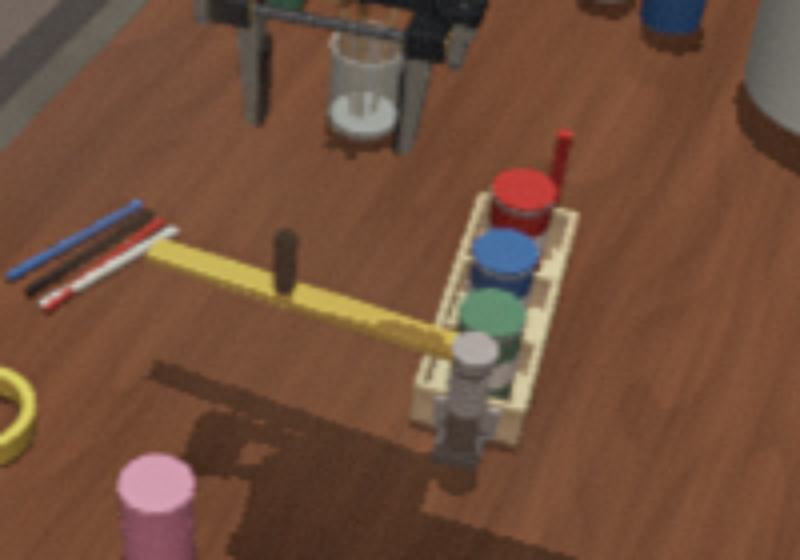

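All three tins stand in their cells: red (525,195), blue (505,260), green (492,320). The knob is at (286,260), unobstructed. I turn the jaws tangential to the knob's circle, to yaw about 93.

Request:
move_arm --deltas '[[[-1,0,0,0,0,0,-0.8],[-1,0,0,0,0,0,-1],[-1,0,0,0,0,0,-1],[-1,0,0,0,0,0,-1],[-1,0,0,0,0,0,-1],[-1,0,0,0,0,0,-1],[-1,0,0,0,0,0,-1],[-1,0,0,0,0,0,-1],[-1,0,0,0,0,0,-1],[-1,0,0,0,0,0,-1]]]'

```text
clock: 18.8
tcp_pos: [0.5534, -0.0685, 0.2544]
eef_rot: [-180.0, 0.1, 58.2]
wrist_force: [0.2, 0.4, -0.3]
finger_gap: 1.001
```

Request:
move_arm --deltas '[[[-1,0,0,0,0,0,-1],[-1,0,0,0,0,0,-1],[-1,0,0,0,0,0,-1],[-1,0,0,0,0,0,-1],[-1,0,0,0,0,0,-1],[-1,0,0,0,0,0,-1],[-1,0,0,0,0,0,-0.8],[-1,0,0,0,0,0,0]]]'

```text
clock: 19.6
tcp_pos: [0.5535, -0.0683, 0.2543]
eef_rot: [-179.9, 0.1, 92.0]
wrist_force: [-0.1, -0.3, -0.2]
finger_gap: 0.998
```

```bash
python3 - <<'E'
from h import *
go(.5793,-.0405,.122,93)
im,d,W=cap('top')
hsv=cv2.cvtColor(im,cv2.COLOR_RGB2HSV)
reg=(W[...,0]>.37)&(W[...,0]<.53)&(W[...,1]>-.33)&(W[...,1]<-.06)&(W[...,2]>.083)&(W[...,2]<.1)
for n,lo,hi in(('red',0,8),('green',60,95),('blue',100,125)):
    m=reg&(hsv[...,0]>=lo)&(hsv[...,0]<=hi)&(hsv[...,1]>90); print(n,m.sum(),np.median(W[m],0).round(4) if m.sum() else '')
E
```

```text
t 19.6 tcp [ 0.5535 -0.0683  0.2543] rot [-1.799e+02  1.000e-01  9.200e+01] tool units [0.54 0.53 2.65] turn z -0.2
red 0 
green 203 [ 0.4345 -0.1109  0.0893]
blue 138 [ 0.4476 -0.173   0.0897]
```

Request:
move_arm --deltas '[[[-1,0.27,0.27,0,0,0,0],[-1,0.27,0.26,0,0,0,-0.2],[-1,0,0,0.6,0,0,0],[-1,0,0,0.7,0,0,0],[-1,0,0,0.7,0,0,0],[-1,0,0,0.4,0,0,0],[-1,0,0,0.25,0,0,0],[-1,0,0,0,0,0,0],[-1,0,0,0,0,0,0]]]'

```text
clock: 20.55
tcp_pos: [0.5804, -0.0385, 0.123]
eef_rot: [179.9, 0.0, 93.1]
wrist_force: [-0.3, -0.8, -0.2]
finger_gap: 1.003
```

```bash
python3 - <<'E'
from h import *
go(.5793,-.0405,.122,93)
im,d,W=cap('side'); a=cv2.resize(im[110:250,270:470,::-1],(800,560)); cv2.imwrite('pics/s4.png',a)
E
```

```text
t 20.55 tcp [ 0.5804 -0.0385  0.123 ] rot [179.9   0.   93.1] tool units [-0.04 -0.02  0.02] turn z 0.02
```

View pics/s4.png

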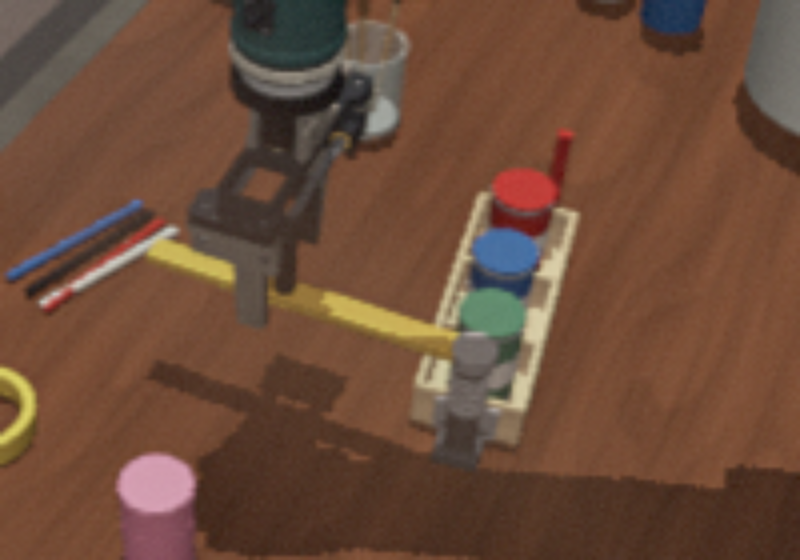

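The fingers (260,290) and (310,230) straddle the knob. I close on it.

Request:
move_arm --deltas '[[[1,-0.03,-0.02,0,0,0,0],[1,0,0,0,0,0,0],[1,0,0,0,0,0,0],[1,0,0,0,0,0,0],[1,0,0,0,0,0,0],[1,0,0,0,0,0,0],[1,0,0,0,0,0,0],[1,0,0,0,0,0,0],[1,0,0,0,0,0,0],[1,0,0,0,0,0,0]]]' --grip_force 30

```text
clock: 21.6
tcp_pos: [0.579, -0.0412, 0.1221]
eef_rot: [-180.0, 0.1, 93.1]
wrist_force: [-0.8, -2.0, 0.5]
finger_gap: 0.189
```

Request:
move_arm --deltas '[[[1,0,0,0,0,0,0],[1,0,0,0,0,0,0],[1,0,0,0,0,0,0]]]'

```text
clock: 21.9
tcp_pos: [0.579, -0.041, 0.1221]
eef_rot: [-180.0, 0.1, 93.1]
wrist_force: [0.3, -5.0, 0.5]
finger_gap: 0.186
```

Request:
move_arm --deltas '[[[1,-0.13,-0.005,0,0,0,0.5],[1,-0.13,-0.005,0,0,0,0.5],[1,-0.13,-0.005,0,0,0,0.5],[1,-0.13,-0.005,0,0,0,0.5],[1,-0.13,-0.005,0,0,0,0.5],[1,-0.13,-0.005,0,0,0,0.5],[1,-0.13,-0.005,0,0,0,0.5],[1,-0.13,-0.005,0,0,0,0.5]]]'

```text
clock: 22.7
tcp_pos: [0.5723, -0.0918, 0.1222]
eef_rot: [179.9, -0.0, 72.9]
wrist_force: [3.9, 2.6, -4.9]
finger_gap: 0.191
```

```bash
cat >> h.py <<'E'
def arc(piv=(.431,-.046)):
    s=observe(); v=s['tcp_pos'][:2]-piv; a=np.degrees(np.arctan2(v[1],v[0]))
    print('t',s['clock'],'r',np.hypot(*v).round(4),'ang',a.round(2),'yaw',s['eef_rot'][2].round(1),'F',s['wrist_force'].round(1),'Frad,Ftan',np.round([s['wrist_force'][:2]@v/.15,(s['wrist_force'][0]*-v[1]+s['wrist_force'][1]*v[0])/.15],1),'gap',s['finger_gap'])
E
python3 -c "
from h import *
arc()"
```

```text
t 22.7 r 0.1485 ang -17.97 yaw 72.9 F [ 3.9  2.6 -4.9] Frad,Ftan [2.9 3.6] gap 0.1908825516140332
```

Request:
move_arm --deltas '[[[1,-0.18,-0.008,0,0,0,0.7],[1,-0.18,-0.008,0,0,0,0.7],[1,-0.18,-0.008,0,0,0,0.7],[1,-0.18,-0.008,0,0,0,0.7],[1,-0.18,-0.008,0,0,0,0.7],[1,-0.18,-0.008,0,0,0,0.7],[1,-0.18,-0.008,0,0,0,0.7],[1,-0.18,-0.008,0,0,0,0.7],[1,-0.18,-0.008,0,0,0,0.7],[1,-0.18,-0.008,0,0,0,0.7]]]'

```text
clock: 23.7
tcp_pos: [0.5215, -0.1655, 0.1222]
eef_rot: [179.9, -0.1, 37.8]
wrist_force: [7.5, -1.0, -8.2]
finger_gap: 0.186
```

```bash
python3 -c "
from h import *
arc()"
```

```text
t 23.7 r 0.1499 ang -52.87 yaw 37.8 F [ 7.5 -1.  -8.2] Frad,Ftan [5.3 5.3] gap 0.18634557273958335
```

Request:
move_arm --deltas '[[[1,-0.18,-0.006,0,0,0,0.7],[1,-0.18,-0.006,0,0,0,0.7],[1,-0.18,-0.006,0,0,0,0.7],[1,-0.18,-0.006,0,0,0,0.7],[1,-0.18,-0.006,0,0,0,0.7],[1,-0.18,-0.006,0,0,0,0.7],[1,-0.13,-0.004,0,0,0,0.5],[1,0,0,0,0,0,0]]]'

```text
clock: 24.5
tcp_pos: [0.4668, -0.1928, 0.1222]
eef_rot: [179.8, -0.1, 14.4]
wrist_force: [6.5, -2.8, -10.3]
finger_gap: 0.19
```

```bash
python3 -c "
from h import *
arc()"
```

```text
t 24.5 r 0.1511 ang -76.31 yaw 14.4 F [  6.5  -2.8 -10.3] Frad,Ftan [4.3 5.7] gap 0.19009521463049084
```

Request:
move_arm --deltas '[[[1,-0.05,0,0,0,0,0.2],[1,-0.05,0,0,0,0,0.2],[1,-0.05,0,0,0,0,0.2],[1,0,0,0,0,0,0]]]'

```text
clock: 24.9
tcp_pos: [0.4599, -0.1944, 0.1222]
eef_rot: [179.9, -0.1, 11.4]
wrist_force: [7.1, -4.4, -8.6]
finger_gap: 0.185
```

```bash
python3 -c "
from h import *
arc()"
```

```text
t 24.9 r 0.1512 ang -78.98 yaw 11.4 F [ 7.1 -4.4 -8.6] Frad,Ftan [5.7 6.1] gap 0.18469688292371944
```

Request:
move_arm --deltas '[[[1,-0.05,0,0,0,0,0.2],[1,-0.05,0,0,0,0,0.2],[1,0,0,0,0,0,0],[1,0,0,0,0,0,0]]]'

```text
clock: 25.3
tcp_pos: [0.4551, -0.1954, 0.1222]
eef_rot: [179.9, -0.1, 9.5]
wrist_force: [6.3, -3.6, -10.2]
finger_gap: 0.193
```

```bash
python3 -c "
from h import *
arc()"
```

```text
t 25.3 r 0.1513 ang -80.84 yaw 9.5 F [  6.3  -3.6 -10.2] Frad,Ftan [4.6 5.7] gap 0.1928327733920119
```

Request:
move_arm --deltas '[[[1,-0.05,0,0,0,0,0.2],[1,-0.05,0,0,0,0,0.2],[1,0,0,0,0,0,0],[1,0,0,0,0,0,0]]]'

```text
clock: 25.7
tcp_pos: [0.4517, -0.1957, 0.1222]
eef_rot: [179.9, -0.3, 7.5]
wrist_force: [12.0, -4.5, -14.5]
finger_gap: 0.188
```

```bash
python3 - <<'E'
from h import *
arc()
im,d,W=cap('side'); a=cv2.resize(im[100:240,310:510,::-1],(800,560)); cv2.imwrite('pics/s5.png',a)
E
```

```text
t 25.7 r 0.1512 ang -82.15 yaw 7.5 F [ 12.   -4.5 -14.5] Frad,Ftan [ 6.2 11.3] gap 0.1884526372385656
```

View pics/s5.png

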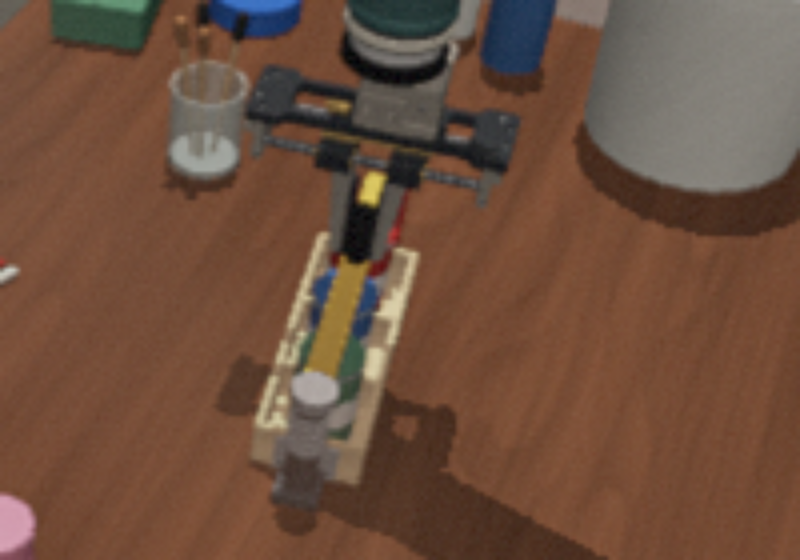

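The keeper lies over the row with the fingers on the knob, and the tangential force jumped from 5.7 to 11.3 N while the motion stalled, which means the stop. I give one small extra push to confirm, then check the tins.

Request:
move_arm --deltas '[[[1,-0.04,0,0,0,0,0],[1,0,0,0,0,0,0],[1,0,0,0,0,0,0],[1,0,0,0,0,0,0]]]'

```text
clock: 26.15
tcp_pos: [0.4514, -0.1958, 0.1223]
eef_rot: [179.9, -0.5, 7.5]
wrist_force: [16.4, -4.0, -19.9]
finger_gap: 0.19
```

```bash
python3 - <<'E'
from h import *
arc(); s=observe(); print(s['tcp_pos'],s['qvel'].round(2))
from scipy.optimize import least_squares
for n in('side','top'):
    im,d,W=cap(n); hsv=cv2.cvtColor(im,cv2.COLOR_RGB2HSV)
    reg=(W[...,0]>.37)&(W[...,0]<.53)&(W[...,1]>-.32)&(W[...,1]<-.06)&(W[...,2]>.045)&(W[...,2]<.1)
    for c,lo,hi in(('red',0,8),('green',60,95),('blue',100,125)):
        m=reg&(hsv[...,0]>=lo)&(hsv[...,0]<=hi)&(hsv[...,1]>90)
        if m.sum()>30: 
            p=W[m]; q,r=cv2.minEnclosingCircle(p[:,:2].astype(np.float32)); print(n,c,m.sum(),np.round(q,4),round(r,4),'z',np.percentile(p[:,2],95).round(4))
    y=(hsv[...,0]>22)&(hsv[...,0]<34)&(hsv[...,1]>150)&(W[...,2]>.1)&(W[...,2]<.12)&(W[...,1]<-.06)
    if y.sum()>20:
        l=cv2.fitLine(W[y][:,:2].astype(np.float32),cv2.DIST_HUBER,0,.01,.01).ravel(); print(n,'bar',y.sum(),np.degrees(np.arctan2(l[1],l[0])),l)
E
```

```text
t 26.15 r 0.1512 ang -82.22 yaw 7.5 F [ 16.4  -4.  -19.9] Frad,Ftan [ 6.3 15.9] gap 0.19044971464510765
[ 0.45144863 -0.19576183  0.12230272] [-0.05  0.03  0.18 -0.01 -0.03  0.01 -0.05]
side red 45 [ 0.4599 -0.2781] 0.0421 z 0.0921
side blue 62 [ 0.4503 -0.1824] 0.0258 z 0.0933
top green 35 [ 0.4343 -0.1111] 0.0216 z 0.0928
top blue 44 [ 0.4502 -0.1779] 0.0229 z 0.0936
```

```bash
python3 -c "
from h import *
print(job.finish_job()); arc()"
```

```text
the job is handed in; nothing more can be done
None
the job is handed in; nothing more can be done
```

I stood the red tin in the far cell and the blue tin in the middle cell, and released both. The green tin, the head, the tape roll and the glass were not touched. I then gripped the knob, swung the keeper over the tins to its stop, and handed the job in at about 26 s with the gripper still holding it there. The hand-in gives no verdict.

**Keeper:** the last checks agree that it is at the stop. It swept about 84° (1.47 rad; the stop is at 1.45 rad). A further 2 mm push moved it only about 0.3 mm, while the force along the swing rose from 11 to 16 N. The grip was still on the knob, with the opening about 17 mm.

**Tins:**
- **Blue:** the last side view put it within about 3 mm of its cell centre, at the right height.
- **Green:** it measured about 6 mm from its cell centre at the end, as it did at the start.
- **Red:** by then the keeper and gripper mostly hid it, so that last reading was poor and I discarded it. I rely on its release point, within 2 mm of the cell centre, and the side picture taken after both tins were placed, which shows it upright in its cell.

**Disagreements:**
- The keeper's open position measured about 0.1 rad clockwise of the crate's x axis, not exactly along it.
- A downward force of up to 20 N built up at the wrist while pressing on the stop, well within the limit.

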